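# Free the jammed lemons and set them in the fruit tray

### The job

Lemons have jammed in the slotted metal tubes of the fruit rack (some tubes may be empty). Using the wooden pusher, push every lemon right out of the far end of its tube into the open gutter, without touching a lemon with the gripper before it is out; then set each lemon lying in a dimple of its own in the fruit tray so that it cannot roll. Leave the pusher lying flat on the board, clear of the rack and the tray, and do not shove the other things on the board about.

Things in the scene. Friction and masses are not known exactly. Their poses are not given: they have to be found in the camera images.
- rack: Fruit rack, fixed; stands anywhere, turned. Wooden base 196 mm (its x) by 270 mm (y), 12 mm thick, x from -93 to 103 mm; origin on the underside on the middle tube's line. Three slotted metal tubes lie along x, 88 mm apart (y = +88, 0, -88 mm), from near mouth x = -90 to far mouth x = -10 mm; bore 59, outside 72 mm, axis 43 mm and tops 79 mm above the origin. x is the pushing direction.
- far_mouth (a point): Far mouth of the middle tube, 41 mm above the rack's underside, axes as the rack's; the other far mouths lie 88 mm to either side (y). In each tube's roof 25 mm before the far mouth a spring catch (steel pin in a bracket, 99 mm above the underside) holds the lemon; pushing a lemon past it takes up to about 10 N.
- gutter (a point): Middle of the open gutter beyond the middle tube (rack x = 40 mm), 41 mm above the rack's underside, axes as the rack's; the other gutters lie 88 mm to either side (y). Two rails 36 mm apart, 3.5 mm above the base, up to a low stop at rack x = 95 mm, 24 mm above the underside. A lemon pushed out lies still there, clear of its tube when its centre is at rack x = 30 mm or more.
- lemon_a_mid (a point): Centre of a lemon, 78 mm long along its own x, 55 mm across. May be absent (None from the start). At the start it is jammed in the tube at rack y = +88 mm, lengthwise, its centre about at rack x = -50 mm and 41 mm above the rack's origin.
- tube_a (a point): Centre line of the near mouth of the tube at rack y = +88 mm, at the height of a lemon's centre (40 mm above the rack's underside), the height to push at; axes as the rack's: x is the pushing direction.
- lemon_b_mid (a point): Centre of a lemon, 78 mm long along its own x, 55 mm across. May be absent (None from the start). At the start it is jammed in the tube at rack y = 0 mm, lengthwise, its centre about at rack x = -50 mm and 41 mm above the rack's origin.
- tube_b (a point): Centre line of the near mouth of the tube at rack y = 0 mm, at the height of a lemon's centre (40 mm above the rack's underside), the height to push at; axes as the rack's: x is the pushing direction.
- lemon_c_mid (a point): Centre of a lemon, 78 mm long along its own x, 55 mm across. May be absent (None from the start). At the start it is jammed in the tube at rack y = -88 mm, lengthwise, its centre about at rack x = -50 mm and 41 mm above the rack's origin.
- tube_c (a point): Centre line of the near mouth of the tube at rack y = -88 mm, at the height of a lemon's centre (40 mm above the rack's underside), the height to push at; axes as the rack's: x is the pushing direction.
- pusher_grip (a point): Wooden pusher, centre of its square handle (70 mm long, 36 x 36 mm); x points along the rod to the head. It starts lying flat on the board, this point 18 mm above the board. A 20 mm rod runs on the same axis from the handle to a round head 34 mm across, whose flat end is 135 mm from this point. 0.12 kg.
- pusher_head (a point): Centre of the pusher's flat head end, 135 mm ahead of the handle's centre.
- fruit_tray: Loose square wooden fruit tray, 196 x 196 x 24 mm, 0.9 kg, origin at the centre of its underside, z up. Four round dimples 50 mm across and 14 mm deep at x, y = +-48 mm. A lemon resting in a dimple, long axis level, has its centre about 20 mm above the tray's top face, over the dimple's centre.
- dimple_1 (a point): Centre of one of the fruit tray's dimples, at the level of the tray's top face (24 mm above its underside).
- dimple_2 (a point): Centre of one of the fruit tray's dimples, at the level of the tray's top face (24 mm above its underside).
- dimple_3 (a point): Centre of one of the fruit tray's dimples, at the level of the tray's top face (24 mm above its underside).
- dimple_4 (a point): Centre of one of the fruit tray's dimples, at the level of the tray's top face (24 mm above its underside).
- board: Long fixed wooden board with a rim 12 mm high, laid across range and cupboard; its top face, on which all the work stands, is at z = 0.040; it reaches x 0.310 to 0.715 and y -0.54 to 0.50. Origin at z = 0 below its centre.
- jam_jar: Bystander: closed glass jam jar, 68 mm across, 84 mm high; origin at the centre of its underside.
- spice_jar: Bystander: slim spice jar with a yellow lid, 42 mm across, 96 mm high; origin at the centre of its underside.
- salt_shaker: Bystander: glass salt shaker with a metal top, 44 mm across, 90 mm high; origin at the centre of its underside.
- sardine_tin: Bystander: flat oblong tin, 105 x 63 x 25 mm; origin at the centre of its underside.
- kitchen_timer: Bystander: round wind-up timer, 63 mm across, 41 mm high; origin at the centre of its underside.

How it is judged:
On the way:
1. every lemon has been pushed out of the far end of its tube (x of each of lemon_a_mid, lemon_b_mid, lemon_c_mid in the frame of rack above 0.025 m), for 0.2 s.
At the end, for the whole second after the job is handed in: Every lemon present rests in a dimple of the fruit tray (centre within 14 mm of a dimple's centre seen from above, 34 to 56 mm above the tray's underside, at rest), the tray stands level, and the pusher lies flat and still on the board touching neither rack nor tray ((horizontal distance between lemon_a_mid and dimple_1 below 0.014 m or horizontal distance between lemon_a_mid and dimple_2 below 0.014 m or horizontal distance between lemon_a_mid and dimple_3 below 0.014 m or horizontal distance between lemon_a_mid and dimple_4 below 0.014 m) and z of lemon_a_mid in the frame of fruit_tray between 0.034 and 0.056 m and linear speed of each of lemon_a, lemon_b, lemon_c, pusher below 0.03 m/s and (horizontal distance between lemon_b_mid and dimple_1 below 0.014 m or horizontal distance between lemon_b_mid and dimple_2 below 0.014 m or horizontal distance between lemon_b_mid and dimple_3 below 0.014 m or horizontal distance between lemon_b_mid and dimple_4 below 0.014 m) and z of lemon_b_mid in the frame of fruit_tray between 0.034 and 0.056 m and (horizontal distance between lemon_c_mid and dimple_1 below 0.014 m or horizontal distance between lemon_c_mid and dimple_2 below 0.014 m or horizontal distance between lemon_c_mid and dimple_3 below 0.014 m or horizontal distance between lemon_c_mid and dimple_4 below 0.014 m) and z of lemon_c_mid in the frame of fruit_tray between 0.034 and 0.056 m and height (world z) of pusher_grip between 0.05 and 0.066 m and height (world z) of pusher_head between 0.048 and 0.068 m and contact force between pusher and rack below 0.1 N and contact force between pusher and fruit_tray below 0.1 N and angle between fruit_tray's own z axis and vertical below 0.05 rad).
It fails at once if the gripper touches a lemon that is still in its tube ((contact force between the fingers and lemon_a above 0.5 N and x of lemon_a_mid in the frame of rack between -0.12 and 0.015 m and distance between lemon_a_mid and tube_a below 0.106 m) or (contact force between the fingers and lemon_b above 0.5 N and x of lemon_b_mid in the frame of rack between -0.12 and 0.015 m and distance between lemon_b_mid and tube_b below 0.106 m) or (contact force between the fingers and lemon_c above 0.5 N and x of lemon_c_mid in the frame of rack between -0.12 and 0.015 m and distance between lemon_c_mid and tube_c below 0.106 m)).
It fails at once if a bystander is shoved more than 5 cm from its place (distance of any of jam_jar, spice_jar, salt_shaker, sardine_tin, kitchen_timer from where it was at the start of the episode above 0.05 m).
Of lemon_a, lemon_b, lemon_c only 2 to 3 are there at a start; the rules pass over those that are not, and their reading is None.
At some moment in a run one of pusher, fruit_tray may be knocked a few centimetres aside while the robot is not near it.
Once in a run the grip may slacken for a moment while it holds something.
It also fails if it takes over 210 s, if anything falls off the work surface, if the arm or the gripper's body presses on something with over 40 N, if the wrist force passes 120 N, or if a joint passes its speed limit or range.

### The arm

A 6-joint arm with a two-finger parallel gripper is mounted at the origin on a cart in front of the work surface, level with it; the furniture and walls round the work are solid. World frame = base frame: x ahead of the robot, y to its left, z up, the work surface at z = 0. Lengths are in m, angles in rad, forces in N, time in s.
With the tool pointing down it reaches from about 0.325 to 0.9 m from the base axis. Payload 6.1 kg.
Tool frame: the origin (TCP) lies on the centre line of the jaws, within the pads' length; the fingertips stand 17 mm ahead of it and the grasp point (between the pads) lies 2 mm behind it; z points along the fingers, y is the line along which they close (so a half turn about z gives the same grasp; the last joint's range is limited). The gripper opens to 85 mm and grips with 20 to 120 N. Pads are 22 mm wide; open, the fingers measure 114 mm over their backs; the gripper's body (76 mm by 85 mm) begins 54 mm behind the grasp point. The pads swing forward as they close: fully open they stand 13 mm farther back than shut.
Start: joints at [1.197, 0.22, 1.526, -0, 1.395, -0.126], TCP at [0.153, 0.606, 0.248] pointing down, gripper open.
Joint ranges: [-2.98, 2.98], [-0.91, 2.08], [0.09, 2.57], [-1.24, 4.39], [0.2, 2.65], [-2.68, 2.68]. Speed limits (rad/s): [2.57, 2.57, 3.01, 3.14, 3.14, 3.14].

### API

Orientations are given as a unit quaternion [w, x, y, z].
In Python, from bench import sensors, optics, workorder gives the robot as it stands.
- The arm moves only by the tool move_arm, never from a script. Its argument "increments" is a list that holds one entry, the list of rows, each a list of 5 numbers: the shift along the tool's x, y, z in m, then the turn about the tool's z in degrees, then the gripper's target within -1 to 1 (shut at 1, half-way at 0, fully open at -1). A call has 1 to 12 rows; each row is the pose to reach, as a shift and turn from the pose commanded when the call began, along the tool's axes at that moment; what a row does not reach only later rows make up. A row lasts 1/8 s, in which the tool goes at most 62.5 mm and 10.7 degrees, less where a joint would pass 70% of its speed; a pose out of reach is approached as far as the arm can. A call with a gripper value outside its range is refused whole. The fingers move at their own pace and stop on an object; "newtons" is the grip in N (left out, the last holds). Time passes only in rows, so rows that repeat a pose let the fingers close. It gives the time, the measured TCP pose, the force, the opening and the grip force at its end, in the units of the state.
- sensors.read_state(): the state, without advancing time (a new reading comes with each control period).
- optics.camera(name): name is "scene" or "top"; returns a dict with "color" (480x640x3 uint8, blue, green, red), "z_map" (480x640 float32, m along the optical axis (not along the pixel's ray), 0 where there is no reading), "intrinsics" (3x3 intrinsics, pixels), "rvec" (rotation vector, rad) and "tvec" (3), from world to camera coordinates, as OpenCV has them. Camera axes: x right, y down, z forward; pixel columns grow to the right and rows downward; lengths in m; the calibration is good to about 2 mm. A picture is of the moment at which its call begins.
- workorder.close_job(): hands the job in; it is judged then, once.
The state is a dict: "clock": time; "qpos": joint angles; "dq": joint speeds; "joint_efforts": joint torques, N m; "ee_pos": TCP position; "tool_rot": TCP orientation; "wrist_force": force on the tool from outside, world axes, zero at the start; "wrist_torque": the same for the moment, N m; "grip_width": finger opening in m; "gripper_force": force on a finger pad.
Only numpy, scipy, OpenCV 4.12 (cv2) and the standard library are available. Lean on these libraries where they do the work, as an engineer would, in place of code of your own. Each camera call takes 0.05 s, during which the arm holds its last target. There are 200 camera calls.

## Working session

There is one attempt and no reset: what is moved stays moved. The work goes in short steps, Python scripts to look and compute and a tool call to move; the robot and the scene stay as the last step left them, time stands still between calls to the robot, and variables do not carry over. Pictures are saved under pics/ and viewed, at most 14 in all, crops included, and the job is handed in when it is done.

Besides the shell and the picture viewer there is one more tool, called after "Request:" by a JSON object that holds its "fn" and its "kwargs". move_arm: Moves the arm, as the interface text tells. Its arguments: {"type":"object","properties":{"increments":{"type":"array","items":{"type":"array","items":{"type":"array","items":{"type":"number"}}}},"newtons":{"type":"number"}},"required":["increments"]}

```bash
mkdir -p pics; cat > h.py <<'E'
import numpy as np, cv2
from bench import sensors, optics, workorder
def cam(n):
    c=optics.camera(n); R=cv2.Rodrigues(np.array(c['rvec'],float))[0]; t=np.array(c['tvec'],float).ravel(); K=np.array(c['intrinsics'])
    z=c['z_map']; v,u=np.mgrid[0:480,0:640]
    P=np.stack([(u-K[0,2])/K[0,0]*z,(v-K[1,2])/K[1,1]*z,z],-1)
    W=(P-t)@R; W[z==0]=np.nan
    return c['color'],W,K,R,t
E
python3 - <<'E'
from h import *
for n in('top','scene'):
    c,W,K,R,t=cam(n); cv2.imwrite(f'pics/{n}0.png',c); np.savez(f'{n}0.npz',c=c,W=W,K=K,R=R,t=t); print(n,-R.T@t,K[0,0],R)
print(sensors.read_state())
E
```

```text
top [ 0.39654159 -0.03726646  1.34116706] 556.3802066389301 [[ 1.85744274e-02 -9.99827217e-01  7.25383691e-04]
 [-9.95688431e-01 -1.85634759e-02 -9.08842423e-02]
 [ 9.08820047e-02  9.65866609e-04 -9.95861199e-01]]
scene [ 0.04814395 -0.90907604  0.54819465] 445.0000959260742 [[ 0.89251975 -0.45053869  0.02057613]
 [-0.17582015 -0.38958879 -0.9040508 ]
 [ 0.41532609  0.8032655  -0.42692948]]
{'clock': 0.1, 'qpos': array([ 1.19692047e+00,  2.21179961e-01,  1.52746520e+00,  8.21356260e-06,
        1.39469307e+00, -1.26119319e-01]), 'dq': array([ 0.00283372, -0.00252368, -0.00407838,  0.00018531, -0.00032205,
       -0.00073983]), 'joint_efforts': array([ 4.67821574e-04, -4.98239994e+01, -3.90551269e+01, -1.74828710e-04,
        5.51636709e-03,  5.54271014e-05]), 'ee_pos': array([0.15309775, 0.60544419, 0.24730502]), 'tool_rot': array([-2.19847118e-04,  1.23562349e-01,  9.92336427e-01, -8.44659365e-04]), 'wrist_force': array([-0.7163708 ,  0.27018386,  0.72167508]), 'wrist_torque': array([-0.02133726, -0.05079971, -0.02909934]), 'gripper_force': 0.0, 'grip_width': 0.08529638255704944}
```

View pics/top0.png

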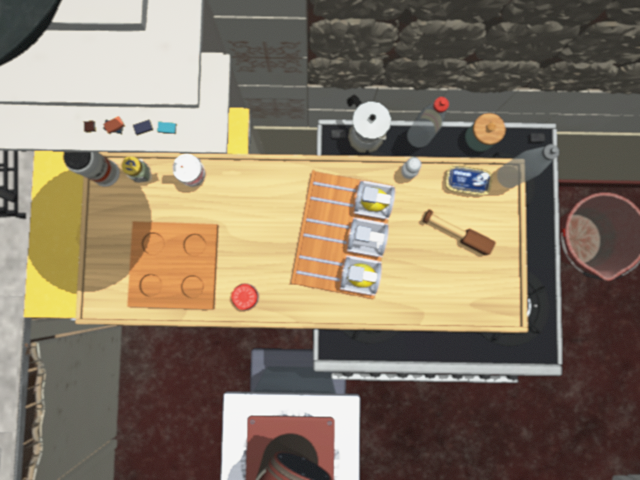

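View pics/scene0.png

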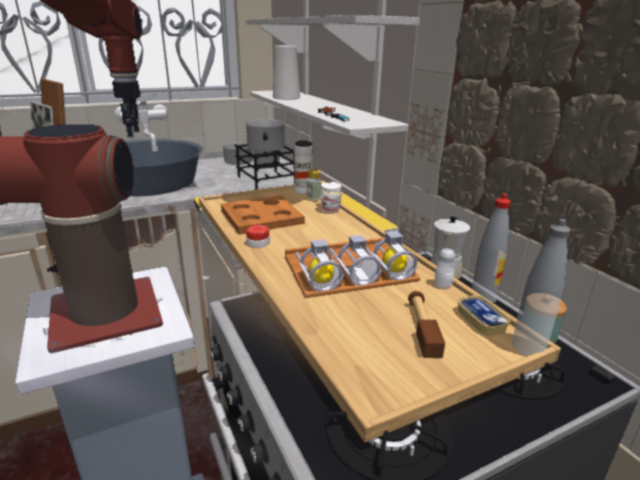

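The top view shows the rack at (345,235), pushing left (+y), with lemons in the far tube (375,200) and the near tube (361,275). The middle tube is empty. The pusher handle is at (477,242) with its head at (427,216), and the tray is at (173,265). The scene view agrees.

```bash
cat >> h.py <<'E'
def rect(W,m):
    p=W[m][:,:2].astype(np.float32); r=cv2.minAreaRect(p); return np.round(r[0],4),np.round(r[1],4),round(r[2],1)
def comp(m,seed):
    n,l=cv2.connectedComponents(m.astype(np.uint8)); return (l==l[seed[1],seed[0]]) if m[seed[1],seed[0]] else None
E
python3 - <<'E'
from h import *
d=np.load('top0.npz');c,W=d['c'],d['W'];Z=W[...,2]
print('board z',np.nanmedian(Z[280:310,420:500]))
hsv=cv2.cvtColor(c,cv2.COLOR_BGR2HSV)
for n,px in dict(tray=(173,265),rackbase=(320,235),handle=(477,242),rod=(452,229),head=(427,216),board=(450,290)).items(): print(n,hsv[px[1],px[0]],W[px[1],px[0]].round(4))
# tray: height
v,u=np.mgrid[0:480,0:640]
def reg(x0,x1,y0,y1): return (u>=x0)&(u<x1)&(v>=y0)&(v<y1)
m=reg(115,230,210,320)&(Z>.052)&(Z<.075); print('tray',rect(W,m),np.median(Z[m]))
m=reg(285,400,165,305)&(Z>.046); 
print('rack',rect(W,m)); m2=m&(Z<.058); print('base',rect(W,m2),np.median(Z[m2]))
m3=m&(Z>.075)&(Z<.125); print('tubes',rect(W,m3))
m=reg(415,500,200,260)&(Z>.046); print('pusher',rect(W,m),m.sum()); 
x=W[m&(Z>.068)]; print('handle',np.median(x,0),len(x),rect(W,m&(Z>.068)))
for s in ((375,200),(361,275)):
    y=reg(s[0]-22,s[0]+22,s[1]-20,s[1]+20)&(hsv[...,0]>20)&(hsv[...,0]<35)&(hsv[...,1]>140)&(Z>.07); print('lemon',W[y].mean(0),Z[y].max(),y.sum())
big=cv2.resize(c[150:320,280:510],None,fx=3.4,fy=3.4,interpolation=cv2.INTER_CUBIC); cv2.imwrite('pics/crop.png',big)
E
```

```text
board z 0.040387380077335326
tray [ 15 152 225] [0.4464 0.2756 0.0614]
rackbase [ 13 121 223] [ 0.5233 -0.0614  0.049 ]
handle [ 12 141 143] [ 0.5113 -0.4195  0.0758]
rod [ 22  95 237] [ 0.5407 -0.3641  0.0699]
head [ 11 143 123] [ 0.5699 -0.3068  0.0691]
board [ 23  86 243] [ 0.4011 -0.3653  0.0444]
tray (array([0.4476, 0.2765]), array([0.1979, 0.1964]), 89.1) 0.06345892167766573
rack (array([ 0.529 , -0.1113]), array([0.2672, 0.3219]), 89.7)
base (array([ 0.529 , -0.1113]), array([0.2672, 0.3219]), 89.7) 0.05226339330308266
tubes (array([ 0.5182, -0.1692]), array([0.0803, 0.2523]), 80.5)
pusher (array([ 0.5439, -0.38  ]), array([0.1365, 0.1924]), 1.1) 1050
handle [ 0.51829706 -0.41472644  0.07487001] 643 (array([ 0.5369, -0.3813]), array([0.1707, 0.0371]), 62.1)
lemon [ 0.58899475 -0.18106718  0.09654751] 0.11948318738226901 159
lemon [ 0.42514512 -0.1581843   0.09775288] 0.10863355599852234 143
```

View pics/crop.png

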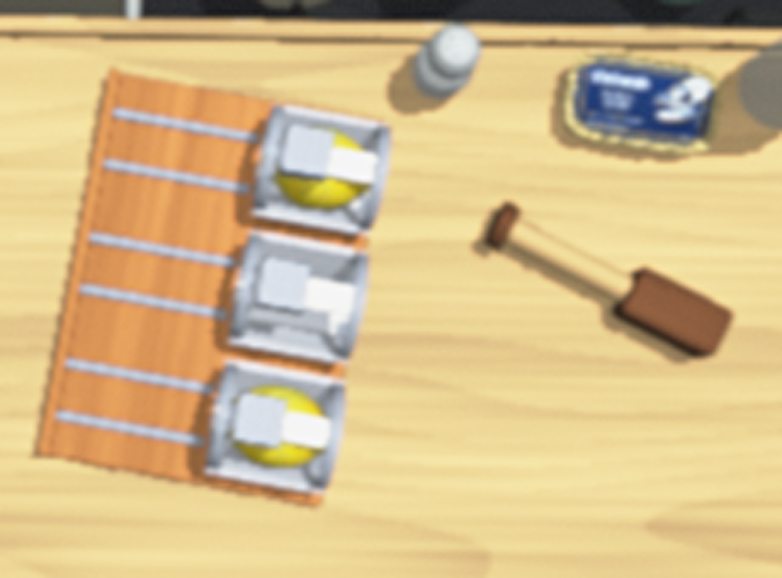

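The crop confirms both lemons are under the catches of the outer tubes. The rack's x axis tilts about 9.5° from +y, and the salt shaker is near tube c's mouth. I'll refine the fits and compute the first moves.

```bash
cat >> h.py <<'E'
def tool():
    s=sensors.read_state(); w,x,y,z=s['tool_rot']
    xa=np.array([1-2*(y*y+z*z),2*(x*y+w*z)]); return s,np.array(s['ee_pos']),np.arctan2(xa[1],xa[0])
def plan(pts):
    s,p,a=tool(); print('now',p.round(4),'az',round(np.degrees(a),2),'t',round(s['clock'],2),'w',round(s['grip_width'],4),'F',np.round(s['wrist_force'],1),'gf',round(s['gripper_force'],1),'qdeg',np.degrees(s['qpos']).round(0))
    for q in pts:
        d=np.array(q[:3])-p; ca,sa=np.cos(a),np.sin(a)
        turn=(np.degrees(a)-q[3]+180)%360-180
        print(q,'->',np.round([d[0]*ca+d[1]*sa, d[0]*sa-d[1]*ca, -d[2]],4),'turn',round(turn,1),'rows',round(max(np.linalg.norm(d)/.0625,abs(turn)/10.7),1))
O=np.array([.5265,-.1199]); TH=np.radians(80.5)
def rk(x,y): return O+x*np.array([np.cos(TH),np.sin(TH)])+y*np.array([-np.sin(TH),np.cos(TH)])
E
python3 - <<'E'
from h import *
d=np.load('top0.npz');c,W=d['c'],d['W'];Z=W[...,2]; K,R,t=d['K'],d['R'],d['t']
hsv=cv2.cvtColor(c,cv2.COLOR_BGR2HSV).astype(int)
def onplane(m,z):
    v,u=np.nonzero(m); r=np.c_[(u-K[0,2])/K[0,0],(v-K[1,2])/K[1,1],np.ones(len(u))]@R; C=-R.T@t
    return (C+r*((z-C[2])/r[:,2])[:,None])[:,:2].astype(np.float32)
m=(hsv[...,1]>108)&(hsv[...,0]<18)&(hsv[...,2]>90)
m=cv2.morphologyEx(m.astype(np.uint8),cv2.MORPH_OPEN,np.ones((3,3)))
n,l=cv2.connectedComponents(m)
for s,z in(((320,235),.052),((145,270),.064),((477,242),.075)):
    if l[s[1],s[0]]: p=onplane(l==l[s[1],s[0]],z); print(s,len(p),cv2.minAreaRect(p))
hsv2=hsv
for nm,(x0,x1,y0,y1) in dict(salt=(395,425,150,190),tin=(440,495,160,200),jam=(168,210,148,192),timer=(228,262,280,315)).items():
    a=W[y0:y1,x0:x1].reshape(-1,3); 
    zz=a[:,2]; k=(zz>.06)&(a[:,0]<.705)if nm!='tin' else (zz>.055)&(zz<.08)
    print(nm,np.percentile(a[k],[5,50,95],axis=0).round(3).tolist())
print('pred base centre',rk(.005,0))
plan([(.5,.15,.25,120),(.5135,-.4255,.20,62.1)])
E
```

```text
(320, 235) 4705 ((0.5268436670303345, -0.11103442311286926), (0.19615687429904938, 0.2720756530761719), 80.52632141113281)
(145, 270) 7583 ((0.44671106338500977, 0.27636992931365967), (0.20225197076797485, 0.1992979347705841), 89.2296371459961)
(477, 242) 471 ((0.5137740969657898, -0.4248325228691101), (0.07192613184452057, 0.035698264837265015), 62.03498458862305)
salt [[0.66, -0.28, 0.071], [0.672, -0.263, 0.117], [0.69, -0.249, 0.129]]
tin [[0.631, -0.452, 0.057], [0.659, -0.407, 0.062], [0.688, -0.361, 0.067]]
jam [[0.632, 0.171, 0.091], [0.654, 0.228, 0.124], [0.684, 0.262, 0.315]]
timer [[0.354, 0.083, 0.07], [0.379, 0.107, 0.081], [0.402, 0.131, 0.085]]
pred base centre [ 0.52732524 -0.11496857]
now [0.1531 0.6054 0.2473] az 165.8 t 0.1 w 0.0853 F [-0.7  0.3  0.7] gf 0.0 qdeg [69. 13. 88.  0. 80. -7.]
(0.5, 0.15, 0.25, 120) -> [-0.448  -0.3565 -0.0027] turn 45.8 rows 9.2
(0.5135, -0.4255, 0.2, 62.1) -> [-0.6022 -0.9111  0.0473] turn 103.7 rows 17.5
```

Request:
{"fn": "move_arm", "kwargs": {"increments": [[[-0.448,-0.357,0.0,46,-1],[-0.448,-0.357,0.0,46,-1],[-0.448,-0.357,0.0,46,-1],[-0.448,-0.357,0.0,46,-1],[-0.448,-0.357,0.0,46,-1],[-0.448,-0.357,0.0,46,-1],[-0.448,-0.357,0.0,46,-1],[-0.448,-0.357,0.0,46,-1],[-0.448,-0.357,0.0,46,-1],[-0.602,-0.911,0.047,103.7,-1],[-0.602,-0.911,0.047,103.7,-1],[-0.602,-0.911,0.047,103.7,-1]]], "newtons": 60}}

```text
clock: 1.6
ee_pos: [0.4997, -0.0305, 0.2328]
tool_rot: [-0.0, 0.724, 0.69, -0.0]
wrist_force: [1.0, -0.3, 0.1]
grip_width: 0.0853
gripper_force: 0.0
```

```bash
sed -i 's/^O=.*;/O=np.array([.5262,-.1175]);/' h.py; python3 -c "
from h import *
plan([(.5135,-.4255,.15,62.1)])"
```

```text
now [ 0.4997 -0.0305  0.2328] az 87.22 t 1.6 w 0.0853 F [ 1.  -0.3  0.1] gf 0.0 qdeg [-13.  -4. 107.   0.  77. -10.]
(0.5135, -0.4255, 0.15, 62.1) -> [-0.3938  0.033   0.0828] turn 25.1 rows 6.5
```

Request:
{"fn": "move_arm", "kwargs": {"increments": [[[-0.394,0.033,0.083,25.1,-1],[-0.394,0.033,0.083,25.1,-1],[-0.394,0.033,0.083,25.1,-1],[-0.394,0.033,0.083,25.1,-1],[-0.394,0.033,0.083,25.1,-1],[-0.394,0.033,0.083,25.1,-1],[-0.394,0.033,0.083,25.1,-1],[-0.394,0.033,0.083,25.1,-1]]]}}

```text
clock: 2.6
ee_pos: [0.5151, -0.4254, 0.1485]
tool_rot: [-0.001, 0.856, 0.517, -0.0]
wrist_force: [1.2, 1.0, 0.6]
grip_width: 0.0851
gripper_force: 0.0
```

```bash
python3 - <<'E'
from h import *
c,W,K,R,t=cam('scene'); cv2.imwrite('pics/s1.png',c)
plan([(.5135,-.4255,.062,62.1)])
c,W,K,R,t=cam('top'); Z=W[...,2]
# pusher check: head & rod
v,u=np.mgrid[0:480,0:640]
h=cv2.cvtColor(c,cv2.COLOR_BGR2HSV).astype(int)
m=(u>415)&(u<440)&(v>203)&(v<230)&(h[...,1]>115)&(h[...,2]<170);print(m.sum(),W[m].mean(0))
d=np.load('top0.npz');h=cv2.cvtColor(d['c'],cv2.COLOR_BGR2HSV).astype(int);m=(u>415)&(u<440)&(v>203)&(v<230)&(h[...,1]>115)&(h[...,2]<170);print(m.sum(),d['W'][m].mean(0))
E
```

```text
now [ 0.5156 -0.4239  0.149 ] az 62.38 t 2.65 w 0.0851 F [-0.6 -0.1 -0.7] gf 0.0 qdeg [-46.  23.  86.   0.  72. -19.]
(0.5135, -0.4255, 0.062, 62.1) -> [-0.0024 -0.0011  0.087 ] turn 0.3 rows 1.4
62 [nan nan nan]
60 [nan nan nan]
```

View pics/s1.png

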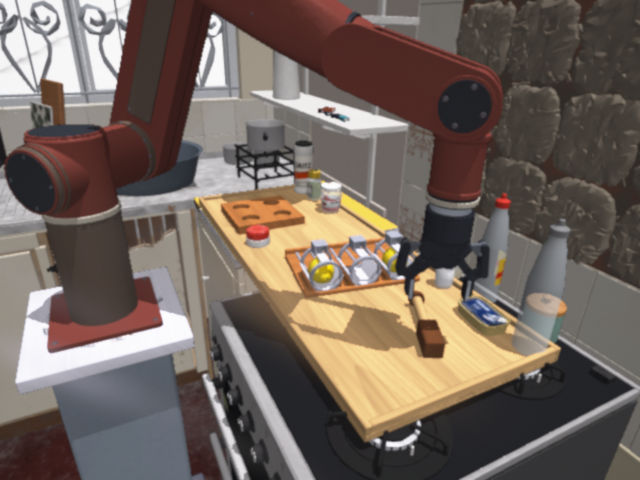

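The gripper is above the pusher, whose handle (430,340) hasn't moved. I'll descend and grip.

Request:
{"fn": "move_arm", "kwargs": {"increments": [[[-0.002,-0.001,0.045,0,-1],[-0.002,-0.001,0.087,0,-1],[-0.002,-0.001,0.087,0,-1],[-0.002,-0.001,0.087,0,-1],[-0.002,-0.001,0.087,0,1],[-0.002,-0.001,0.087,0,1],[-0.002,-0.001,0.087,0,1],[-0.002,-0.001,0.087,0,1],[-0.002,-0.001,0.087,0,1],[-0.002,-0.001,0.087,0,1],[-0.002,-0.001,0.087,0,1],[-0.002,-0.001,0.087,0,1]]], "newtons": 60}}

```text
clock: 4.2
ee_pos: [0.5152, -0.4258, 0.0648]
tool_rot: [0.001, 0.855, 0.519, 0.0]
wrist_force: [0.5, 0.7, 5.3]
grip_width: 0.035
gripper_force: 61.8
```

```bash
python3 - <<'E'
from h import *
def g(x,y,z): return (*rk(x,y).round(4),z,80.5)
plan([(.5135,-.4255,.14,62.1),g(-.265,.088,.14),g(-.265,.088,.085),g(-.14,.088,.085)])
E
```

```text
now [ 0.5152 -0.4258  0.0648] az 62.47 t 4.2 w 0.035 F [0.5 0.7 5.3] gf 61.8 qdeg [-46.  28.  88.   0.  63. -19.]
(0.5135, -0.4255, 0.14, 62.1) -> [-0.0006 -0.0017 -0.0752] turn 0.4 rows 1.2
(np.float64(0.3957), np.float64(-0.3643), 0.14, 80.5) -> [-0.0008 -0.1344 -0.0752] turn -18.0 rows 2.5
(np.float64(0.3957), np.float64(-0.3643), 0.085, 80.5) -> [-0.0008 -0.1344 -0.0202] turn -18.0 rows 2.2
(np.float64(0.4163), np.float64(-0.2411), 0.085, 80.5) -> [ 0.118  -0.1731 -0.0202] turn -18.0 rows 3.4
```

Request:
{"fn": "move_arm", "kwargs": {"increments": [[[0,0,-0.03,0,1],[0,-0.03,-0.06,0,1],[-0.001,-0.09,-0.06,-10,1],[-0.001,-0.134,-0.06,-18,1],[-0.001,-0.134,-0.022,-18,1],[-0.001,-0.134,-0.022,-18,1],[-0.001,-0.134,-0.022,-18,1],[-0.001,-0.134,-0.022,-18,1]]]}}

```text
clock: 5.2
ee_pos: [0.3962, -0.3649, 0.0865]
tool_rot: [0.001, 0.763, 0.646, -0.0]
wrist_force: [-0.3, 0.3, -0.9]
grip_width: 0.0349
gripper_force: 60.9
```

```bash
python3 - <<'E'
from h import *
def g(x,y,z): return (*rk(x,y).round(4),z,80.5)
plan([g(-.265,.088,.087),g(-.13,.088,.087)])
c,W,K,R,t=cam('top'); cv2.imwrite('pics/t2.png',cv2.resize(c[160:330,290:500],None,fx=3.5,fy=3.5)); np.savez('t2.npz',c=c,W=W)
E
```

```text
now [ 0.3962 -0.3649  0.0865] az 80.48 t 5.2 w 0.0349 F [-0.3  0.3 -0.9] gf 60.9 qdeg [-51.  11. 108.   0.  61. -42.]
(np.float64(0.3957), np.float64(-0.3643), 0.087, 80.5) -> [ 0.0005 -0.0006 -0.0005] turn -0.0 rows 0.0
(np.float64(0.418), np.float64(-0.2312), 0.087, 80.5) -> [ 0.1354 -0.0007 -0.0005] turn -0.0 rows 2.2
```

View pics/t2.png

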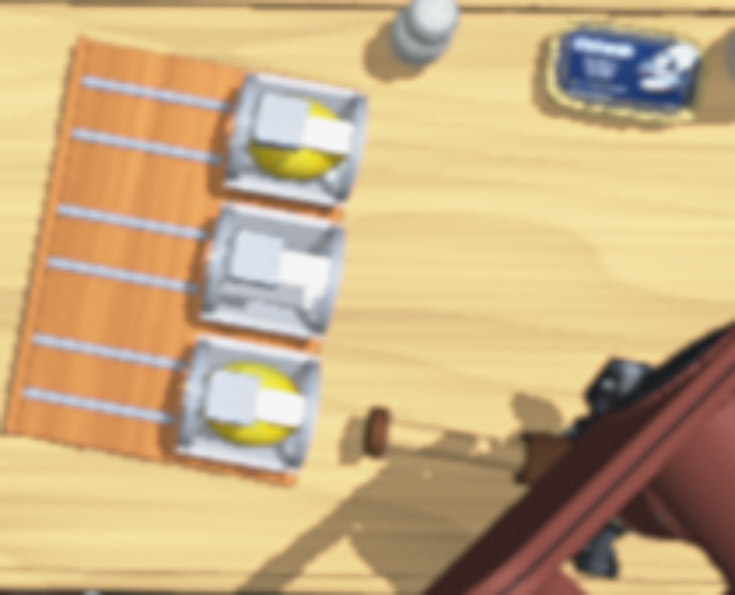

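Head is at about (375,432) in the crop. The rail midline extended reaches about (375,424), so the head may be 5 mm too near. I'll check numerically.

```bash
python3 - <<'E'
from h import *
d=np.load('t2.npz');c,W=d['c'],d['W'];h=cv2.cvtColor(c,cv2.COLOR_BGR2HSV).astype(int)
v,u=np.mgrid[0:480,0:640]
c0=np.load('top0.npz'); K,R,t=c0['K'],c0['R'],c0['t']; C=-R.T@t
def onpl(uv,z):
    r=np.c_[(uv[:,0]-K[0,2])/K[0,0],(uv[:,1]-K[1,2])/K[1,1],np.ones(len(uv))]@R
    return (C+r*((z-C[2])/r[:,2])[:,None])[:,:2]
e=lambda p:np.array([[np.cos(TH),np.sin(TH)],[-np.sin(TH),np.cos(TH)]])@(p-O)
m=(u>385)&(u<405)&(v>270)&(v<297)&(h[...,1]>110)&(h[...,2]<190)
p=onpl(np.argwhere(m)[:,::-1].astype(float),.09); print(m.sum(),'head rack',e(p.mean(0)),np.ptp(p,axis=0), np.nanmedian(W[m],0))
# rails: bright grey pixels in gutter
s=(u>290)&(u<340)&(v>175)&(v<285)&(h[...,1]<70)
n,l,st,ce=cv2.connectedComponentsWithStats(s.astype(np.uint8))
for i in range(1,n):
    if st[i,4]>25: print(st[i],e(onpl(ce[i:i+1]+.0,.056)[0]))
# whole-set tube tops
Z=W[...,2]; 
E
```

```text
77 head rack [-0.13537439  0.08922101] [0.02918816 0.01346811] [ 0.4164762  -0.23572915  0.09270915]
[313 182  27   7  87] [ 0.06212345 -0.10549063]
[310 197  30   8  94] [ 0.05849783 -0.06951309]
[306 218  34   9 110] [ 0.055103   -0.01768073]
[303 233  37  10 121] [0.05121093 0.01828551]
[299 255  41  11 136] [0.046456   0.07011965]
[296 271  44  10 143] [0.04273489 0.10601742]
```

Request:
{"fn": "move_arm", "kwargs": {"increments": [[[0.035,0,0,0,1],[0.045,0,0,0,1],[0.055,0,0,0,1],[0.065,0,0,0,1],[0.075,0,0,0,1],[0.085,0,0,0,1],[0.095,0,0,0,1],[0.104,0,0,0,1],[0.112,0,0,0,1],[0.12,0,0,0,1],[0.128,0,0,0,1],[0.13,0,0,0,1]]], "newtons": 70}}

```text
clock: 6.75
ee_pos: [0.4169, -0.2352, 0.0852]
tool_rot: [-0.0, 0.763, 0.646, -0.0]
wrist_force: [-1.0, -1.4, -0.9]
grip_width: 0.0349
gripper_force: 71.8
```

```bash
cat >> h.py <<'E'
Rk=np.array([[np.cos(TH),np.sin(TH)],[-np.sin(TH),np.cos(TH)]])
def onpl(uv,z,K,R,t):
    C=-R.T@t; r=np.c_[(uv[:,0]-K[0,2])/K[0,0],(uv[:,1]-K[1,2])/K[1,1],np.ones(len(uv))]@R
    return (C+r*((z-C[2])/r[:,2])[:,None])[:,:2].astype(np.float32)
def lemons(name='top',z=.085):
    c,W,K,R,t=cam(name); h=cv2.cvtColor(c,cv2.COLOR_BGR2HSV).astype(int)
    b=np.zeros((480,640),bool); b[195:312,120:400]=1; b[175:312,290:400]=1; b[290:312,225:265]=0
    m=b&(h[...,0]>22)&(h[...,0]<34)&(h[...,1]>150)
    n,l,s,ce=cv2.connectedComponentsWithStats(m.astype(np.uint8))
    for i in range(1,n):
        if s[i,4]>40:
            r=cv2.minAreaRect(onpl(np.argwhere(l==i)[:,::-1],z,K,R,t)); zs=W[l==i][:,2]
            print('lemon px',ce[i].round(),s[i,4],'xy',np.round(r[0],4),'rack',(Rk@(np.array(r[0])-O)).round(4),'size',np.round(r[1],3),'ang',round(r[2]),'ztop',np.nanpercentile(zs,95).round(4))
    return c,W,K,R,t
E
python3 - <<'E'
from h import *
lemons()
plan([])
E
```

```text
lemon px [373. 206.] 144 xy [ 0.5876 -0.1823] rack [-0.0537 -0.0713] size [0.055 0.017] ang 87 ztop 0.1051
lemon px [322. 266.] 564 xy [ 0.4487 -0.0657] rack [0.0383 0.085 ] size [0.059 0.059] ang 28 ztop 0.1086
now [ 0.4168 -0.2352  0.0852] az 80.5 t 6.8 w 0.0353 F [ 0.1  0.  -0.7] gf 71.8 qdeg [-39.   3. 117.   0.  60. -29.]
```

Lemon a is out, at rack x = 38 mm. Now tube c.

Request:
{"fn": "move_arm", "kwargs": {"increments": [[[-0.06,0,-0.001,0,1],[-0.12,0,-0.001,0,1],[-0.135,0,-0.001,0,1],[-0.135,0.06,-0.001,0,1],[-0.135,0.12,-0.001,0,1],[-0.135,0.177,-0.001,0,1],[-0.135,0.177,-0.001,0,1],[-0.135,0.177,-0.001,0,1],[-0.135,0.177,-0.001,0,1]]]}}

```text
clock: 7.92
ee_pos: [0.5678, -0.3978, 0.0862]
tool_rot: [-0.001, 0.764, 0.646, -0.0]
wrist_force: [0.2, -0.1, -1.2]
grip_width: 0.0349
gripper_force: 71.8
```

```bash
python3 - <<'E'
from h import *
c,W,K,R,t=lemons()
plan([(*rk(-.131,-.088),.087,80.5)])
cv2.imwrite('pics/t3.png',cv2.resize(c[160:330,280:510],None,fx=3.4,fy=3.4))
h=cv2.cvtColor(c,cv2.COLOR_BGR2HSV).astype(int); v,u=np.mgrid[0:480,0:640]
m=(u>393)&(u<425)&(v>192)&(v<228)&(h[...,1]>110)&(h[...,2]<190)
p=onpl(np.argwhere(m)[:,::-1],.09,K,R,t); print(m.sum(),'head rack',Rk@(p.mean(0)-O),np.ptp(p,axis=0))
E
```

```text
lemon px [373. 206.] 143 xy [ 0.5877 -0.1822] rack [-0.0537 -0.0713] size [0.055 0.017] ang 87 ztop 0.1043
lemon px [324. 267.] 582 xy [ 0.4465 -0.0706] rack [0.0331 0.0863] size [0.064 0.057] ang 36 ztop 0.1066
now [ 0.5679 -0.398   0.0865] az 80.43 t 7.97 w 0.0354 F [-0.2  0.1 -0.8] gf 71.8 qdeg [-42.  30.  83.  -0.  67. -32.]
(np.float64(0.5913718965675275), np.float64(-0.26122760311711696), 0.087, 80.5) -> [ 0.1388  0.0004 -0.0005] turn -0.1 rows 2.2
76 head rack [-0.13945109 -0.08352293] [0.02987307 0.01588032]
```

View pics/t3.png

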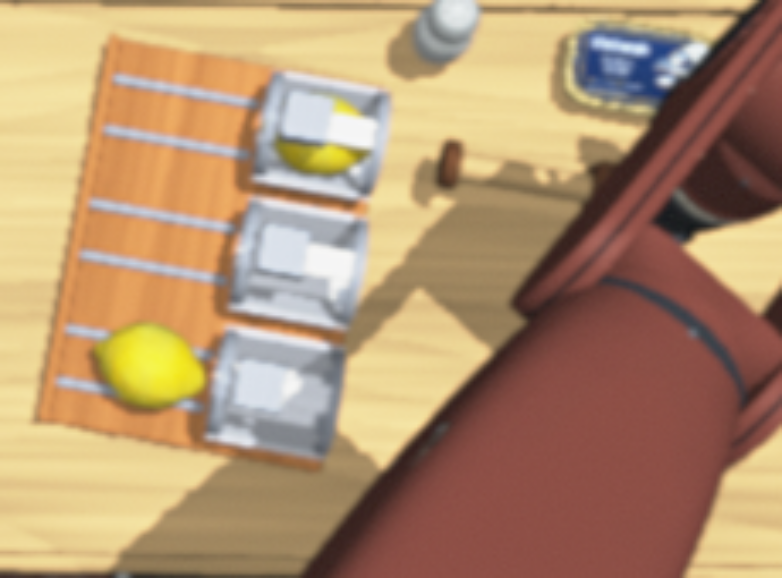

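The picture shows lemon a lying in its gutter at (150,365), with the pusher head at (450,165) lined up with tube c. I'll correct 3 mm in y and push.

Request:
{"fn": "move_arm", "kwargs": {"increments": [[[0.02,0.003,0,0,1],[0.045,0.003,0,0,1],[0.055,0.003,0,0,1],[0.065,0.003,0,0,1],[0.075,0.003,0,0,1],[0.085,0.003,0,0,1],[0.095,0.003,0,0,1],[0.105,0.003,0,0,1],[0.115,0.003,0,0,1],[0.125,0.003,0,0,1],[0.134,0.003,0,0,1],[0.14,0.003,0,0,1]]]}}

```text
clock: 9.48
ee_pos: [0.5952, -0.26, 0.0862]
tool_rot: [-0.0, 0.763, 0.646, -0.0]
wrist_force: [0.6, -0.2, -0.4]
grip_width: 0.0348
gripper_force: 71.8
```

```bash
python3 - <<'E'
from h import *
lemons()
plan([])
E
```

```text
lemon px [334. 194.] 547 xy [ 0.6147 -0.0897] rack [ 0.042  -0.0827] size [0.06  0.058] ang 40 ztop 0.1085
lemon px [327. 268.] 570 xy [ 0.4447 -0.0773] rack [0.0262 0.0871] size [0.061 0.059] ang 30 ztop 0.1062
now [ 0.5953 -0.2593  0.0862] az 80.5 t 9.53 w 0.035 F [ 0.8  0.1 -1.6] gf 71.8 qdeg [-31.  25.  91.   0.  65. -21.]
```

Lemon a seems to be creeping back (38, 33, then 26 mm). I'll retract and check.

Request:
{"fn": "move_arm", "kwargs": {"increments": [[[-0.06,0,0,0,1],[-0.12,0,0,0,1],[-0.14,0,0,0,1],[-0.14,0,0,0,1]]]}}

```text
clock: 10.02
ee_pos: [0.5713, -0.3998, 0.0858]
tool_rot: [-0.0, 0.764, 0.645, 0.0]
wrist_force: [0.7, 1.3, -2.0]
grip_width: 0.0349
gripper_force: 71.7
```

```bash
python3 - <<'E'
from h import *
lemons()
plan([(*rk(-.27,.088),.087,80.5),(.515,-.426,.0665,62)])
E
```

```text
lemon px [336. 194.] 555 xy [ 0.6135 -0.0967] rack [ 0.0349 -0.0827] size [0.063 0.056] ang 40 ztop 0.1061
lemon px [326. 268.] 569 xy [ 0.4451 -0.0767] rack [0.0269 0.0868] size [0.058 0.061] ang 23 ztop 0.1061
now [ 0.5716 -0.3983  0.0857] az 80.41 t 10.07 w 0.0351 F [-0.9  1.  -1.3] gf 71.7 qdeg [-41.  31.  83.   0.  67. -32.]
(np.float64(0.3948440134823407), np.float64(-0.36927292309931287), 0.087, 80.5) -> [-0.0009 -0.1792 -0.0013] turn -0.1 rows 2.9
(0.515, -0.426, 0.0665, 62) -> [-0.0368 -0.0512  0.0192] turn 18.4 rows 1.7
```

Lemon a has settled at about 27 mm and lemon c at about 35 mm. Both are out, so I'll set the pusher down.

Request:
{"fn": "move_arm", "kwargs": {"increments": [[[-0.037,-0.051,0.0,18.4,1],[-0.037,-0.051,0.0,18.4,1],[-0.037,-0.051,0.012,18.4,1],[-0.037,-0.051,0.02,18.4,1],[-0.037,-0.051,0.02,18.4,1],[-0.037,-0.051,0.02,18.4,-0.4],[-0.037,-0.051,0.02,18.4,-1],[-0.037,-0.051,0.02,18.4,-1],[-0.037,-0.051,0.02,18.4,-1],[-0.037,-0.051,-0.04,18.4,-1],[-0.037,-0.051,-0.1,18.4,-1],[-0.037,-0.051,-0.14,18.4,-1]]]}}

```text
clock: 11.58
ee_pos: [0.5162, -0.4275, 0.2302]
tool_rot: [0.002, 0.857, 0.516, 0.0]
wrist_force: [0.7, 0.3, 0.2]
grip_width: 0.0853
gripper_force: 0.0
```

```bash
python3 - <<'E'
from h import *
lemons()
a=rk(.033,.088); b=rk(.036,-.088)
plan([(.50,-.2,.22,80.5),(*a,.22,80.5),(*a,.081,80.5),(*b,.22,80.5),(*b,.081,80.5)])
E
```

```text
lemon px [338. 194.] 557 xy [ 0.6138 -0.0999] rack [ 0.0318 -0.0835] size [0.062 0.057] ang 39 ztop 0.1061
lemon px [326. 268.] 573 xy [ 0.4451 -0.0769] rack [0.0267 0.0867] size [0.058 0.06 ] ang 23 ztop 0.1062
now [ 0.5178 -0.4292  0.2364] az 62.07 t 11.62 w 0.0854 F [ 1.6 -1.2  4.4] gf 0.0 qdeg [-46.  19.  81.  -0.  79. -18.]
(0.5, -0.2, 0.22, 80.5) -> [ 0.1941 -0.1231  0.0164] turn -18.4 rows 3.7
(np.float64(0.44485343805812605), np.float64(-0.07042838583353173), 0.22, 80.5) -> [ 0.2828 -0.2325  0.0164] turn -18.4 rows 5.9
(np.float64(0.44485343805812605), np.float64(-0.07042838583353173), 0.081, 80.5) -> [ 0.2828 -0.2325  0.1554] turn -18.4 rows 6.4
(np.float64(0.6189348467462608), np.float64(-0.09651790766039928), 0.22, 80.5) -> [ 0.3413 -0.0665  0.0164] turn -18.4 rows 5.6
(np.float64(0.6189348467462608), np.float64(-0.09651790766039928), 0.081, 80.5) -> [ 0.3413 -0.0665  0.1554] turn -18.4 rows 6.1
```

Request:
{"fn": "move_arm", "kwargs": {"increments": [[[0.279,-0.231,0.016,-18.4,-1],[0.279,-0.231,0.016,-18.4,-1],[0.279,-0.231,0.016,-18.4,-1],[0.279,-0.231,0.016,-18.4,-1],[0.279,-0.231,0.016,-18.4,-1],[0.279,-0.231,0.016,-18.4,-1],[0.279,-0.231,0.016,-18.4,-1],[0.279,-0.231,0.07,-18.4,-1],[0.279,-0.231,0.07,-18.4,-1]]]}}

```text
clock: 12.75
ee_pos: [0.4393, -0.0718, 0.1529]
tool_rot: [-0.003, 0.764, 0.646, -0.002]
wrist_force: [-1.1, 0.2, 0.2]
grip_width: 0.0857
gripper_force: 0.0
```

```bash
python3 - <<'E'
from h import *
a=rk(.029,.088)
plan([(*a,.080,80.5)])
c,W,K,R,t=cam('scene'); cv2.imwrite('pics/s4.png',cv2.resize(c[180:360,220:520],None,fx=2.6,fy=2.6))
E
```

```text
now [ 0.4393 -0.0718  0.1529] az 80.45 t 12.75 w 0.0857 F [-1.1  0.2  0.2] gf 0.0 qdeg [-19.  -7. 118.  -0.  69. -10.]
(np.float64(0.44419324763468326), np.float64(-0.07437352823968066), 0.08, 80.5) -> [-0.0018  0.0052  0.0729] turn -0.1 rows 1.2
```

View pics/s4.png

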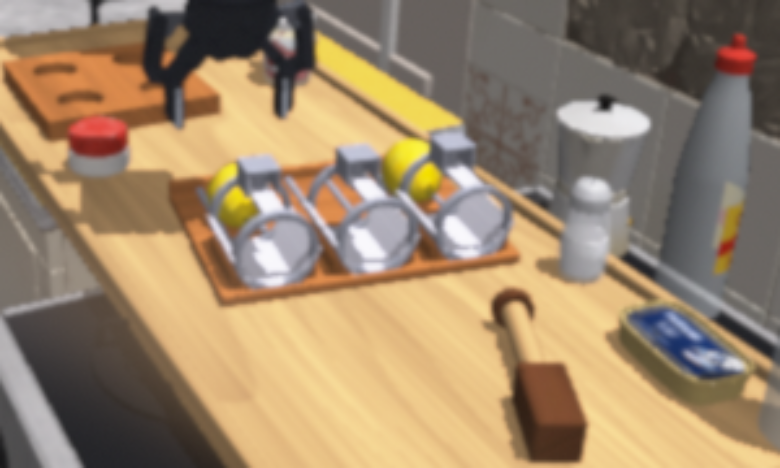

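The gripper is over lemon a (235,195), the other lemon is at (410,170), and the pusher lies flat. Descending.

Request:
{"fn": "move_arm", "kwargs": {"increments": [[[-0.001,0.002,0.04,0,-1],[-0.001,0.002,0.071,0,-1],[-0.001,0.002,0.071,0,-1],[-0.001,0.002,0.071,0,-1],[-0.001,0.002,0.071,0,1],[-0.001,0.002,0.071,0,1],[-0.001,0.002,0.071,0,1],[-0.001,0.002,0.071,0,1],[-0.001,0.002,0.071,0,1],[-0.001,0.002,0.071,0,1],[-0.001,0.002,0.071,0,1]]], "newtons": 35}}

```text
clock: 14.18
ee_pos: [0.4451, -0.0737, 0.0869]
tool_rot: [0.001, 0.763, 0.646, 0.001]
wrist_force: [-0.8, -0.8, 6.9]
grip_width: 0.0519
gripper_force: 35.9
```

```bash
python3 - <<'E'
from h import *
c,W,K,R,t=cam('top'); h=cv2.cvtColor(c,cv2.COLOR_BGR2HSV).astype(int)
m=(h[...,1]>108)&(h[...,0]<18)&(h[...,2]>90); m=cv2.morphologyEx(m.astype(np.uint8),cv2.MORPH_OPEN,np.ones((3,3)))
n,l=cv2.connectedComponents(m); print(cv2.minAreaRect(onpl(np.argwhere(l==l[270,145])[:,::-1],.064,K,R,t)))
cv2.imwrite('pics/t5.png',cv2.resize(c[140:330,80:400],None,fx=2.4,fy=2.4))
T=np.array([.4467,.2764])
plan([(*(T+[.048,.048]),.16,80.5),(*(T+[.048,.048]),.088,80.5)])
E
```

```text
((0.4466996490955353, 0.276004821062088), (0.20266713201999664, 0.19920963048934937), 89.17495727539062)
now [ 0.4451 -0.0737  0.0869] az 80.49 t 14.22 w 0.0515 F [-1.3  0.5  6.1] gf 35.9 qdeg [-19.  -1. 121.  -0.  60. -10.]
(np.float64(0.4947), np.float64(0.32439999999999997), 0.16, 80.5) -> [ 0.4008 -0.0169 -0.0731] turn -0.0 rows 6.5
(np.float64(0.4947), np.float64(0.32439999999999997), 0.088, 80.5) -> [ 0.4008 -0.0169 -0.0011] turn -0.0 rows 6.4
```

View pics/t5.png

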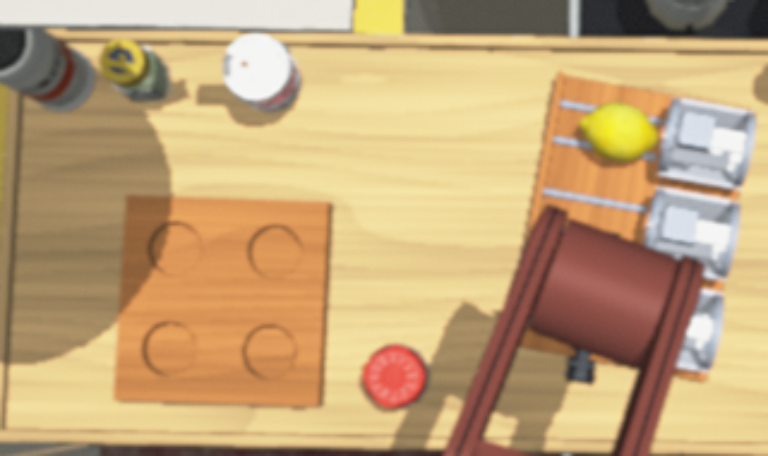

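The picture shows the gripper on lemon a, lemon c free at (620,130), and the tray unmoved with its dimples at (175,248), (275,250), (170,348) and (270,352). I'll lift and carry.

Request:
{"fn": "move_arm", "kwargs": {"increments": [[[0,0,-0.04,0,1],[0,0,-0.08,0,1],[0.06,-0.003,-0.08,0,1],[0.12,-0.006,-0.08,0,1],[0.18,-0.008,-0.08,0,1],[0.24,-0.01,-0.08,0,1],[0.3,-0.013,-0.08,0,1],[0.36,-0.015,-0.08,0,1],[0.4,-0.017,-0.08,0,1],[0.4,-0.017,-0.08,0,1],[0.4,-0.017,-0.08,0,1]]]}}

```text
clock: 15.6
ee_pos: [0.493, 0.3236, 0.165]
tool_rot: [0.0, 0.763, 0.646, -0.0]
wrist_force: [0.4, -0.0, -1.3]
grip_width: 0.0517
gripper_force: 38.1
```

```bash
python3 - <<'E'
from h import *
lemons(z=.155)
T=np.array([.4467,.2762])
plan([(*(T+[.0487,.0473]),.091,80.5)])
c,W,K,R,t=cam('scene'); cv2.imwrite('pics/s6.png',cv2.resize(c[120:270,180:380],None,fx=3.5,fy=3.5))
E
```

```text
lemon px [338. 195.] 556 xy [ 0.6014 -0.096 ] rack [ 0.0336 -0.0706] size [0.059 0.053] ang 39 ztop 0.1068
lemon px [148. 244.] 400 xy [0.4889 0.3123] rack [0.4177 0.1078] size [0.05  0.047] ang 28 ztop 0.2158
now [0.4931 0.3231 0.1651] az 80.45 t 15.65 w 0.0514 F [-0.2 -0.1 -2.3] gf 38.1 qdeg [26. 12. 97. -0. 71. 35.]
(np.float64(0.4954), np.float64(0.3235), 0.091, 80.5) -> [0.0008 0.0022 0.0741] turn -0.0 rows 1.2
```

View pics/s6.png

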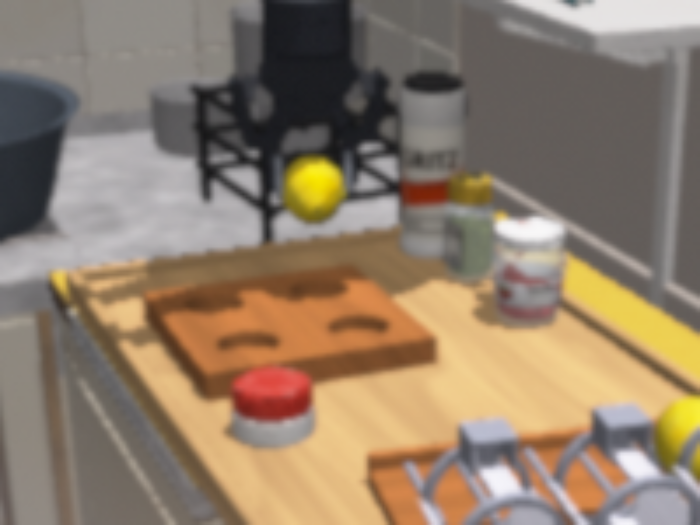

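Lemon a (315,188) is securely held level above the far dimple. I'll place it.

Request:
{"fn": "move_arm", "kwargs": {"increments": [[[0.001,0.002,0.05,0,1],[0.001,0.002,0.068,0,1],[0.001,0.002,0.074,0,1],[0.001,0.002,0.074,0,1],[0.001,0.002,0.074,0,0.0],[0.001,0.002,0.074,0,-0.5],[0.001,0.002,0.074,0,-1],[0.001,0.002,0.074,0,-1],[0.001,0.002,0.03,0,-1],[0.001,0.002,-0.02,0,-1],[0.001,0.002,-0.06,0,-1]]]}}

```text
clock: 17.08
ee_pos: [0.4959, 0.3246, 0.2273]
tool_rot: [0.0, 0.763, 0.646, 0.001]
wrist_force: [0.5, -0.1, -0.6]
grip_width: 0.0858
gripper_force: 0.0
```

```bash
cat >> h.py <<'E'
def tray(c,K,R,t,show=0):
    h=cv2.cvtColor(c,cv2.COLOR_BGR2HSV).astype(int)
    m=(h[...,1]>108)&(h[...,0]<18)&(h[...,2]>90); m[:,235:]=0; m=cv2.morphologyEx(m.astype(np.uint8),cv2.MORPH_OPEN,np.ones((3,3)))
    n,l,s,_=cv2.connectedComponentsWithStats(m); i=1+s[1:,4].argmax(); print('tray',cv2.minAreaRect(onpl(np.argwhere(l==i)[:,::-1],.064,K,R,t)))
E
python3 - <<'E'
from h import *
c,W,K,R,t=lemons(); tray(c,K,R,t)
b=rk(.033,-.087)
plan([(.5,.1,.22,80.5),(*b,.22,80.5),(*b,.08,80.5)])
cv2.imwrite('pics/t7.png',cv2.resize(c[140:330,80:500],None,fx=1.9,fy=1.9))
E
```

```text
lemon px [338. 194.] 555 xy [ 0.6135 -0.0995] rack [ 0.0322 -0.0831] size [0.062 0.056] ang 39 ztop 0.1066
lemon px [150. 245.] 593 xy [0.4908 0.3232] rack [0.4288 0.1077] size [0.061 0.06 ] ang 28 ztop 0.1116
tray ((0.2698274850845337, 0.46156811714172363), (0.692680835723877, 0.2326253354549408), 17.82672119140625)
now [0.4983 0.3258 0.2337] az 80.47 t 17.12 w 0.0854 F [1.9 0.7 4.3] gf 0.0 qdeg [26.  9. 93. -0. 77. 35.]
(0.5, 0.1, 0.22, 80.5) -> [-0.2224  0.0391  0.0137] turn -0.0 rows 3.6
(np.float64(0.6174534183271415), np.float64(-0.0993117168591503), 0.22, 80.5) -> [-0.3995  0.1879  0.0137] turn -0.0 rows 7.1
(np.float64(0.6174534183271415), np.float64(-0.0993117168591503), 0.08, 80.5) -> [-0.3995  0.1879  0.1537] turn -0.0 rows 7.5
```

View pics/t7.png

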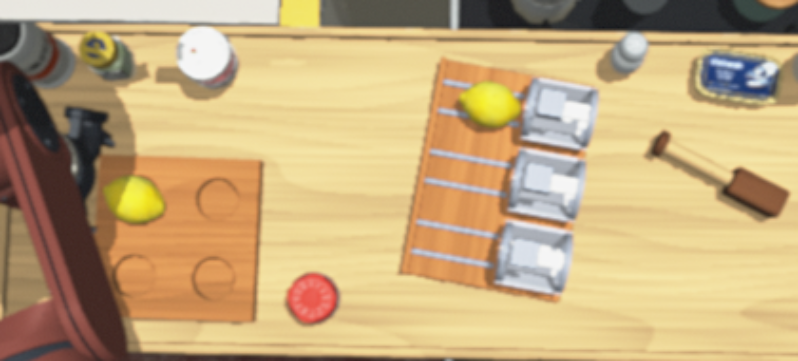

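The picture shows lemon a in the upper-left dimple (133,200), lemon c in its gutter (490,104), and the pusher lying flat at (720,175). Going for lemon c.

Request:
{"fn": "move_arm", "kwargs": {"increments": [[[-0.4,0.188,0.014,0,-1],[-0.4,0.188,0.014,0,-1],[-0.4,0.188,0.014,0,-1],[-0.4,0.188,0.014,0,-1],[-0.4,0.188,0.014,0,-1],[-0.4,0.188,0.014,0,-1],[-0.4,0.188,0.014,0,-1],[-0.4,0.188,0.014,0,-1],[-0.4,0.188,0.014,0,-1],[-0.4,0.188,0.07,0,-1],[-0.4,0.188,0.07,0,-1],[-0.4,0.188,0.07,0,-1]]]}}

```text
clock: 18.62
ee_pos: [0.615, -0.0998, 0.1565]
tool_rot: [0.0, 0.763, 0.647, 0.0]
wrist_force: [0.3, -0.2, 0.4]
grip_width: 0.0853
gripper_force: 0.0
```

```bash
python3 - <<'E'
from h import *
b=rk(.033,-.087)
plan([(*b,.08,80.5)])
E
```

```text
now [ 0.615  -0.0998  0.1565] az 80.57 t 18.62 w 0.0853 F [ 0.3 -0.2  0.4] gf 0.0 qdeg [-16.  17.  93.   0.  71.  -7.]
(np.float64(0.6174534183271415), np.float64(-0.0993117168591503), 0.08, 80.5) -> [0.0009 0.0023 0.0765] turn 0.1 rows 1.2
```

Request:
{"fn": "move_arm", "kwargs": {"increments": [[[0.001,0.002,0.04,0,-1],[0.001,0.002,0.076,0,-1],[0.001,0.002,0.076,0,-1],[0.001,0.002,0.076,0,-1],[0.001,0.002,0.076,0,1],[0.001,0.002,0.076,0,1],[0.001,0.002,0.076,0,1],[0.001,0.002,0.076,0,1],[0.001,0.002,0.076,0,1],[0.001,0.002,0.076,0,1],[0.001,0.002,0.076,0,1]]], "newtons": 35}}

```text
clock: 20.0
ee_pos: [0.618, -0.1006, 0.0815]
tool_rot: [0.001, 0.763, 0.646, 0.001]
wrist_force: [-1.6, 0.6, 6.6]
grip_width: 0.0518
gripper_force: 35.9
```

```bash
python3 - <<'E'
from h import *
s,p,a=tool(); print('rack',Rk@(p[:2]-O))
T=np.array([.4467,.2762])
plan([(*(T+[-.0473,-.0487]),.165,80.5)])
E
```

```text
rack [ 0.03176907 -0.08771948]
now [ 0.618  -0.1006  0.0815] az 80.47 t 20.0 w 0.0518 F [-1.6  0.6  6.6] gf 35.9 qdeg [-16.  22.  95.   0.  63.  -7.]
(np.float64(0.3994), np.float64(0.2275), 0.165, 80.5) -> [ 0.2874 -0.2699 -0.0835] turn -0.0 rows 6.4
```

Request:
{"fn": "move_arm", "kwargs": {"increments": [[[0,0,-0.045,0,1],[0,0,-0.09,0,1],[0.04,-0.038,-0.09,0,1],[0.08,-0.075,-0.09,0,1],[0.12,-0.113,-0.09,0,1],[0.16,-0.15,-0.09,0,1],[0.2,-0.188,-0.09,0,1],[0.245,-0.23,-0.09,0,1],[0.287,-0.27,-0.09,0,1],[0.287,-0.27,-0.09,0,1],[0.287,-0.27,-0.09,0,1]]]}}

```text
clock: 21.38
ee_pos: [0.3984, 0.2274, 0.1697]
tool_rot: [0.0, 0.763, 0.646, 0.0]
wrist_force: [-0.0, -0.3, -1.7]
grip_width: 0.0513
gripper_force: 37.5
```

```bash
python3 - <<'E'
from h import *
T=np.array([.4467,.2762])
c,W,K,R,t=lemons(z=.155)
Z=W[...,2];h=cv2.cvtColor(c,cv2.COLOR_BGR2HSV).astype(int)
v,u=np.mgrid[0:480,0:640]; m=(u<232)&(u>115)&(v>205)&(v<318)&(h[...,1]>108)&(h[...,0]<18); p=onpl(np.argwhere(m)[:,::-1],.064,K,R,t); print('tray bounds',p.min(0),p.max(0))
plan([(*(T+[-.0473,-.0487]),.086,80.5)])
cv2.imwrite('pics/t8.png',cv2.resize(c[140:330,80:400],None,fx=2.4,fy=2.4))
E
```

```text
lemon px [148. 242.] 464 xy [0.4912 0.3061] rack [0.412  0.1044] size [0.044 0.057] ang 25 ztop 0.1131
lemon px [192. 288.] 229 xy [0.394  0.2072] rack [0.2984 0.1839] size [0.028 0.047] ang 86 ztop 0.2924
tray bounds [0.32571545 0.13932604] [0.54705906 0.40587923]
now [0.3987 0.2269 0.1696] az 80.45 t 21.43 w 0.0515 F [-1.  -0.4 -1.3] gf 37.5 qdeg [ 20.  -6. 116.  -0.  70.  29.]
(np.float64(0.3994), np.float64(0.2275), 0.086, 80.5) -> [0.0007 0.0005 0.0836] turn -0.0 rows 1.3
```

View pics/t8.png

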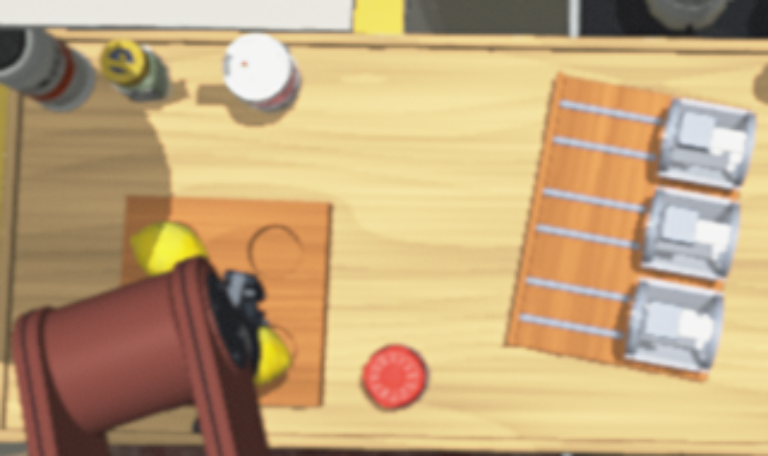

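The tray is unmoved, with corners at (126,196) and (330,204), and lemon c is over the lower-right dimple. Placing it.

Request:
{"fn": "move_arm", "kwargs": {"increments": [[[0.001,0.001,0.05,0,1],[0.001,0.001,0.076,0,1],[0.001,0.001,0.083,0,1],[0.001,0.001,0.083,0,1],[0.001,0.001,0.083,0,0.0],[0.001,0.001,0.083,0,-0.5],[0.001,0.001,0.083,0,-1],[0.001,0.001,0.083,0,-1],[0.001,0.001,0.04,0,-1],[0.001,0.001,-0.02,0,-1],[0.001,0.001,-0.06,0,-1]]]}}

```text
clock: 22.8
ee_pos: [0.3999, 0.2283, 0.2321]
tool_rot: [0.001, 0.763, 0.646, 0.001]
wrist_force: [0.3, -0.4, 0.4]
grip_width: 0.0859
gripper_force: 0.0
```

Request:
{"fn": "move_arm", "kwargs": {"increments": [[[-0.2,0.15,0,0,-1],[-0.2,0.15,0,0,-1],[-0.2,0.15,0,0,-1],[-0.2,0.15,0,0,-1],[-0.2,0.15,0,0,-1],[-0.2,0.15,0,0,-1]]]}}

```text
clock: 23.55
ee_pos: [0.5137, 0.006, 0.2288]
tool_rot: [-0.001, 0.764, 0.645, -0.0]
wrist_force: [0.6, -0.5, -0.2]
grip_width: 0.0853
gripper_force: 0.0
```

```bash
python3 - <<'E'
from h import *
c,W,K,R,t=lemons()
plan([])
cv2.imwrite('pics/t9.png',cv2.resize(c[140:330,80:500],None,fx=1.9,fy=1.9))
E
```

```text
lemon px [152. 233.] 585 xy [0.5178 0.3203] rack [0.4304 0.0805] size [0.062 0.059] ang 32 ztop 0.1109
lemon px [191. 280.] 589 xy [0.4136 0.2276] rack [0.3218 0.168 ] size [0.062 0.059] ang 35 ztop 0.1115
now [0.5135 0.0068 0.2289] az 80.49 t 23.6 w 0.0856 F [0.2 0.2 0.4] gf 0.0 qdeg [ -8.  -2. 105.   0.  77.   1.]
```

View pics/t9.png

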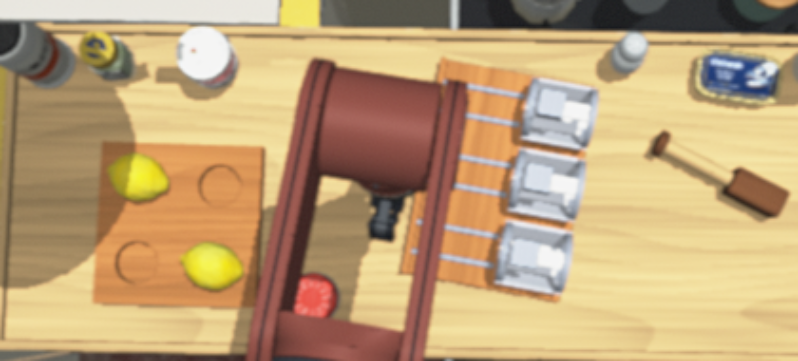

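The tray was knocked about 2 cm aside after the placing. Both lemons still look seated, at (138,177) and (212,265). I'll verify in the tray frame.

```bash
python3 - <<'E'
from h import *
c,W,K,R,t=lemons(z=.084)
h=cv2.cvtColor(c,cv2.COLOR_BGR2HSV).astype(int); v,u=np.mgrid[0:480,0:640]
m=(u<222)&(u>115)&(v>205)&(v<312)&(h[...,1]>108)&(h[...,0]<20)
m=cv2.morphologyEx(m.astype(np.uint8),cv2.MORPH_OPEN,np.ones((3,3))); n,l,s,_=cv2.connectedComponentsWithStats(m); i=1+s[1:,4].argmax()
r=cv2.minAreaRect(onpl(np.argwhere(l==i)[:,::-1],.064,K,R,t)); print('tray',r)
a=np.radians(r[2]-90); cc=np.array(r[0])
for sx in(1,-1):
    for sy in(1,-1): print(cc+.048*np.array([sx*np.cos(a)-sy*np.sin(a),sx*np.sin(a)+sy*np.cos(a)]))
q=W[(l==i)&np.isfinite(W[...,2])]; q=q[(q[:,2]>.055)&(q[:,2]<.072)]; print('tilt',np.linalg.lstsq(np.c_[q[:,:2],np.ones(len(q))],q[:,2],rcond=None)[0])
E
```

```text
lemon px [152. 233.] 585 xy [0.5173 0.3207] rack [0.4308 0.0811] size [0.063 0.059] ang 35 ztop 0.1111
lemon px [191. 279.] 592 xy [0.4141 0.2276] rack [0.3219 0.1675] size [0.06  0.059] ang 33 ztop 0.1112
tray ((0.4534739851951599, 0.26890963315963745), (0.2132854014635086, 0.2176724374294281), 89.08016967773438)
[0.50223836 0.31613289]
[0.50069724 0.22014526]
[0.40625073 0.31767401]
[0.40470961 0.22168638]
tilt [-0.00070319 -0.00040133  0.0640374 ]
```

```bash
python3 - <<'E'
from h import *
c,W,K,R,t=cam('top'); tb=np.load('top0.npz')
hsv=lambda c:cv2.cvtColor(c,cv2.COLOR_BGR2HSV).astype(int)
v,u=np.mgrid[0:480,0:640]
# yellow+brown hull: tray outline incl. lemons
def f(c):
    h=hsv(c); m=(u<226)&(u>118)&(v>205)&(v<320)&(h[...,1]>125)&(h[...,0]<20)
    m=cv2.morphologyEx(m.astype(np.uint8),cv2.MORPH_OPEN,np.ones((5,5))); n,l,s,_=cv2.connectedComponentsWithStats(m); i=1+s[1:,4].argmax()
    return s[i],cv2.minAreaRect(onpl(np.argwhere(l==i)[:,::-1],.064,K,R,t))
print(f(tb['c'])); print(f(c))
cv2.imwrite('pics/t10.png',cv2.resize(c[200:325,110:240],None,fx=4.6,fy=4.6,interpolation=cv2.INTER_CUBIC))
Z=W[...,2]; h=hsv(c)
for cx,cy in((152,233),(191,279)):
    m=(np.hypot(u-cx,v-cy)<25)&(h[...,0]>=20)&(h[...,0]<36)&(h[...,1]>140)&(Z>.07)
    q=W[m]; # fit ellipsoid centre: top region
    top=q[q[:,2]>np.percentile(q[:,2],85)]; print('lemon top',top.mean(0),'all',q.mean(0))
E
```

```text
(array([ 128,  222,   90,   87, 7332], dtype=int32), ((0.4470113515853882, 0.2763368487358093), (0.19778452813625336, 0.19605977833271027), 89.33553314208984))
(array([ 129,  215,   90,   87, 6027], dtype=int32), ((0.4628508687019348, 0.27398473024368286), (0.19801954925060272, 0.19553162157535553), 89.2666244506836))
lemon top [0.51759325 0.3168552  0.11057573] all [0.51611199 0.31477479 0.10100296]
lemon top [0.41498588 0.22554682 0.11114483] all [0.41446015 0.22320697 0.10156046]
```

View pics/t10.png

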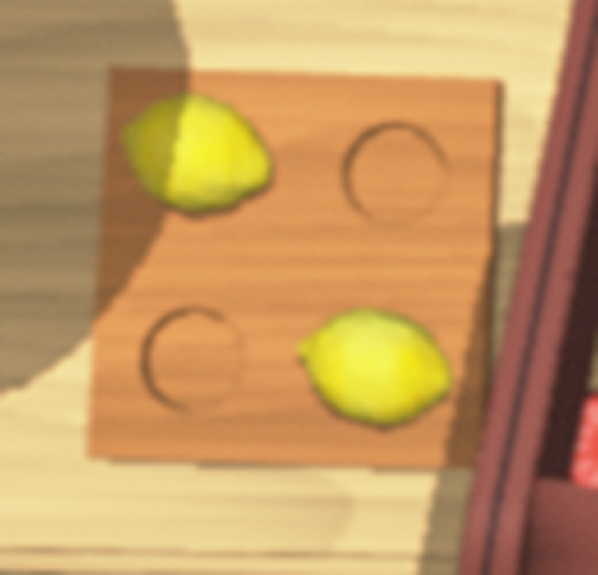

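The crop shows both lemons in their dimples: lemon c is centred at (378,367) and lemon a at (197,155), about 5–7 mm off centre but inside the 14 mm allowed. I'll wait a moment and check they're at rest.

Request:
{"fn": "move_arm", "kwargs": {"increments": [[[0,0,0,0,-1],[0,0,0,0,-1],[0,0,0,0,-1],[0,0,0,0,-1],[0,0,0,0,-1],[0,0,0,0,-1],[0,0,0,0,-1],[0,0,0,0,-1],[0,0,0,0,-1],[0,0,0,0,-1],[0,0,0,0,-1],[0,0,0,0,-1]]]}}

```text
clock: 25.2
ee_pos: [0.5141, 0.0062, 0.2293]
tool_rot: [0.0, 0.763, 0.646, 0.0]
wrist_force: [-0.4, 0.4, -0.3]
grip_width: 0.0854
gripper_force: 0.0
```

```bash
python3 - <<'E'
from h import *
c,W,K,R,t=lemons(z=.084); h=cv2.cvtColor(c,cv2.COLOR_BGR2HSV).astype(int); v,u=np.mgrid[0:480,0:640];Z=W[...,2]
for cx,cy in((152,233),(191,279)):
    m=(np.hypot(u-cx,v-cy)<25)&(h[...,0]>=20)&(h[...,0]<36)&(h[...,1]>140)&(Z>.07); q=W[m]; top=q[q[:,2]>np.percentile(q[:,2],80)]; print('lemon top',top.mean(0))
m=(u>415)&(u<500)&(v>200)&(v<260)&(h[...,1]>110)&(h[...,2]<190); print('pusher z',np.nanmedian(Z[m]),np.nanpercentile(Z[m],95))
E
```

```text
lemon px [152. 233.] 583 xy [0.5178 0.3199] rack [0.43   0.0805] size [0.06 0.06] ang 29 ztop 0.1109
lemon px [191. 279.] 587 xy [0.4141 0.2276] rack [0.3219 0.1675] size [0.06  0.059] ang 33 ztop 0.1118
lemon top [0.51744441 0.3176966  0.10988673]
lemon top [0.41501513 0.22660688 0.1105784 ]
pusher z 0.07535788809554053 0.07969158361106754
```

```bash
python3 -c "
from bench import workorder
print(workorder.close_job())"
```

```text
the job is handed in; nothing more can be done
None
```

I pushed out both lemons (the middle tube was empty) and set each in its own dimple, one measuring about 7 mm off centre with 14 mm allowed; the pusher lies flat, clear of rack and tray, and the job is handed in at about 25 s with no verdict returned.

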